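# Close a sensor housing on its dowels and hold it shut

## Robot

A 6-joint arm with a two-finger parallel gripper is mounted at the origin on a cart in front of the work surface, level with it; the furniture and walls round the work are solid. World frame = base frame: x ahead of the robot, y to its left, z up, the work surface at z = 0. Lengths are in mm, angles in rad, forces in N, time in s.
With the tool pointing down it reaches from about 300 to 775 mm from the base axis. Payload 14.6 kg.
Tool frame: the origin (TCP) lies at the very end of the fingers, on their centre line; the grasp point (between the pads) lies 19 mm behind it (grip_point_offset is the distance from the TCP to the grasp point, in mm); z points along the fingers, y is the line along which they close (so a half turn about z gives the same grasp; the last joint's range is limited). The gripper opens to 94 mm and grips with 3 to 60 N. Pads are 16 mm wide; open, the fingers measure 119 mm over their backs; the gripper's body (75 mm by 177 mm) begins 78 mm behind the grasp point.
Start: joints at [1.268, 0.3, 1.521, -0, 1.321, -0.067], TCP at [128.489, 534.771, 205.446] pointing down, gripper open.
Joint ranges: [-3.03, 3.03], [-0.79, 2.21], [0.23, 2.52], [-1.04, 4.18], [0, 3.07], [-2.55, 2.55]. Speed limits (rad/s): [2.22, 2.22, 2.57, 3.14, 3.14, 3.14].

## Interface

Orientations are given as [roll, pitch, yaw] about the fixed x, y, z axes, in that order (R = Rz(yaw) Ry(pitch) Rx(roll)).
In Python, from cell import read_state, camera, camera_info, sign_off, grip_point_offset gives the robot as it stands.
- The arm moves only by the shell command python3 -m handwheel 'ROWS' [FORCE]. ROWS is text: rows parted by semicolons, each of 5 numbers parted by spaces: the shift along the world's x, y, z in units of 40 mm (1.0 is 40 mm), then the turn about the world's z in units of 5 degrees (1.0 is 5 degrees), then the closure, from 0 (fully open) to 1 (shut). In form: dx dy dz yaw gripper; .... A call has 1 to 12 rows; each row shifts and turns the commanded pose from where the row before left it; what a row does not reach is not made up. A row lasts 1/12 s, in which the tool goes at most 41.7 mm and 7.16 degrees, less where a joint would pass 70% of its speed; a pose out of reach is approached as far as the arm can. A call is refused whole if a number of a shift passes 1 or a number of a turn 1, either way. A call with a gripper value outside its range is refused whole. The fingers move at their own pace and stop on an object; FORCE is the grip in N (left out, the last holds). Time passes only in rows, so rows that do not move let the fingers close. It gives the time, the measured TCP pose, the force, the opening and the grip force at its end, in the units of the state.
- read_state(): the state, without advancing time (a new reading comes with each control period).
- camera(name): name is "scene" or "top"; returns (picture, depth): 400x640x3 uint8, red, green, blue; 400x640 float32, mm along the optical axis (not along the pixel's ray), 0 where there is no reading.
- camera_info(name): a dict with "intrinsics" (3x3 intrinsics, pixels), "world_from_camera" (4x4, takes a point from camera to world coordinates). Camera axes: x right, y down, z forward; pixel columns grow to the right and rows downward; lengths in mm; the calibration is good to about 2 mm. A picture is of the moment at which its call begins. camera_info takes no time and is no camera call.
- sign_off(): hands the job in; it is judged then, once.
The state is a dict: "clock": time; "joints": joint angles; "qd": joint speeds; "effort": joint torques, N m; "eef_pos": TCP position; "eef_rot": TCP orientation; "wrist_force": force on the tool from outside, world axes, zero at the start; "moment": the same for the moment, N m; "finger_gap": finger opening in mm; "finger_force": force on a finger pad.
Only numpy, scipy, OpenCV 4.12 (cv2) and the standard library are available. Lean on these libraries where they do the work, as an engineer would, in place of code of your own. Each camera call takes 0.05 s, during which the arm holds its last target. There are 200 camera calls.

## Task

Take the open tube-shaped lens cell out of the compartment tray and set it upright, rim up, in the round pocket of the aluminium lower housing half. Then fit the blue upper half over it, the wide hole on the thick dowel and the narrow hole on the thin one, and press it down against the sprung contact pins until the two halves are fully closed. Finish while still holding the halves pressed together with the gripper (do not let go), and leave the other parts where they are.

Things in the scene. Friction and masses are not known exactly. Their poses are not given: they have to be found in the camera images.
- base_pocket (a point): Centre of the pocket floor of the lower housing half: an aluminium block 100 x 64 mm (its x by y), 30 mm high, on a dark steel foot plate 130 x 64 x 8 mm, fixed to the bench. The round pocket in its upper face is 36 mm wide and 8 mm deep; this point lies 22 mm above the bench. z up; x runs along the 100 mm side, from the thick dowel to the thin one.
- base_seat (a point): Centre of the upper face of the lower half, 30 mm above the bench; same axes as base_pocket. Two steel dowels with tapered noses stand 18 mm above this face: a thick one (12 mm) at x = -36 mm and a thin one (8 mm) at x = +36 mm. A yellow patch marks the end face at the thick dowel.
- base_thick_dowel (a point): Tip of the thick (12 mm) dowel of the lower half, 18 mm above its upper face, at x = -36 mm from its centre.
- pins (a joint): Four brass contact pins (6 mm) at x = +-24, y = +-25 mm in the upper face of the lower half, on one spring carrier. 0: standing 4 mm above the face; 0.004: pressed flush. They start to give at about 4.5 N and are flush at about 10.5 N in all, so the upper half's weight alone leaves a 4 mm gap and about 9 N of push closes it; they rise again when it is let go.
- cover_grip (a point): Centre of the grip block of the loose blue upper half (0.2 kg), 44 mm above its underside. The upper half is 100 x 64 mm (its x by y) and 26 mm thick; on it stands the ridged grip block, 40 mm along x, 34 mm along y, 36 mm high (top 62 mm above the underside). z up. A yellow patch marks the end face at the wide hole (-x).
- cover_seat (a point): Centre of the underside of the blue upper half; same axes. In the underside is a round cavity, 42 mm wide and 20 mm deep, that clears the lens cell.
- cover_wide_hole (a point): Centre of the lower mouth of the wide (14 mm) through hole of the upper half, at x = -36 mm; the narrow (10 mm) through hole is at x = +36 mm. Both go through the 26 mm thickness.
- tube_cell_centre (a point): Centre (half-way up) of the part to fit: an open black tube with a bright rim on top, 32 mm across, 21 mm high (the part below the rim that the fingers close on is 30 mm wide), standing upright in one of the tray's compartments, on a floor 3 mm above the bench.
- disc_cell_centre (a point): Centre of a low black disc with a slot-like white mark, 30 mm across, 10 mm high, in another compartment. Leave alone.
- cap_cell_centre (a point): Centre of a closed cell, black above and white below, 28 mm across, 18 mm high, in another compartment. Leave alone.
- tray: Grey tray fixed to the bench, 66 x 231 mm (its x by y), 12 mm high, origin at the centre of its underside. Three compartments in a row along its y, 76 mm apart, each about 60 x 73 mm inside; floor 3 mm up, walls 3 mm thick. Which part is in which compartment varies.
- eye_loupe_centre (a point): Centre of a black eye loupe, 41 mm across, 36 mm high, standing on the bench. Leave alone.
- oiler_centre (a point): Centre of a small white bottle with a black cap, 31 mm across, 59 mm high, standing on the bench. Leave alone.
There are look-alikes about, which are no part of the job. What is shaped like the part that bears tube_cell_centre but yellow is not meant.

How it is judged (in metres and radians):
On the way, in this order (a step that is already met when the one before it is completed fails the run):
1. the tube cell stands let go in the pocket of the lower half, before the upper half is put on (horizontal distance between tube_cell_centre and base_pocket below 0.0045 m and z of tube_cell_centre in the frame of base_pocket between 0.008 and 0.0125 m and angle between tube_cell_centre's own z axis and vertical below 0.08 rad and contact force between the fingers and tube_cell below 0.1 N and horizontal distance between cover_seat and base_seat above 0.03 m), for 0.2 s.
2. the upper half is threaded on both dowels, the wide hole on the thick dowel (horizontal distance between cover_seat and base_seat below 0.0025 m and horizontal distance between cover_wide_hole and base_thick_dowel below 0.003 m and angle between the x axis of cover_grip and the x axis of base_seat, either way round below 0.06 rad and angle between cover_grip's own z axis and vertical below 0.05 rad and z of cover_seat in the frame of base_seat below 0.012 m), for 0.1 s.
At the end, for the whole second after the job is handed in: Tube cell upright on the pocket floor, within 4.5 mm of centre; upper half level on both dowels the right way round (2.5 mm), gap under 1.5 mm, pins pressed in, robot at rest pressing it with over 3 N; other cells, loupe and bottle within 25 mm of their starts (horizontal distance between tube_cell_centre and base_pocket below 0.0045 m and z of tube_cell_centre in the frame of base_pocket between 0.008 and 0.0125 m and angle between tube_cell_centre's own z axis and vertical below 0.08 rad and horizontal distance between cover_seat and base_seat below 0.0025 m and horizontal distance between cover_wide_hole and base_thick_dowel below 0.003 m and angle between the x axis of cover_grip and the x axis of base_seat, either way round below 0.06 rad and angle between cover_grip's own z axis and vertical below 0.05 rad and z of cover_seat in the frame of base_seat below 0.0015 m and value of joint pins above 0.0025 m and contact force between any of the fingers, the arm and cover above 3 N and linear speed of cover below 0.02 m/s and distance of each of disc_cell_centre, cap_cell_centre, eye_loupe_centre, oiler_centre from where it was at the start of the episode below 0.025 m); the arm keeps its last pose, push and grip.
It fails at once if another cell, the loupe or the bottle is moved more than 40 mm (distance of any of disc_cell_centre, cap_cell_centre, eye_loupe_centre, oiler_centre from where it was at the start of the episode above 0.04 m).
It also fails if it takes over 48 s, if anything falls off the work surface, if the arm or the gripper's body presses on something with over 40 N, if the wrist force passes 120 N, or if a joint passes its speed limit or range.

## Working session

There is one attempt and no reset: what is moved stays moved. The work goes in short steps, Python scripts to look and compute and a shell command to move; the robot and the scene stay as the last step left them, time stands still between calls to the robot, and variables do not carry over. Pictures are saved under pics/ and viewed, at most 10 in all, crops included, and the job is handed in when it is done.

```bash
mkdir -p pics
python3 - <<'E'
from cell import *
import cv2,numpy as np
for n in("top","scene"):
    p,d=camera(n);np.savez(f"pics/{n}0.npz",p=p,d=d);cv2.imwrite(f"pics/{n}0.png",p[:,:,::-1])
    i=camera_info(n);print(n,np.round(i["intrinsics"],1).tolist(),np.round(i["world_from_camera"],3).tolist())
print(read_state())
E
```

```text
top [[426.4, 0.0, 320.8], [0.0, 426.4, 202.2], [0.0, 0.0, 1.0]] [[0.001, -0.987, 0.162, 383.517], [-1.0, -0.002, -0.005, 25.963], [0.006, -0.162, -0.987, 1117.681], [0.0, 0.0, 0.0, 1.0]]
scene [[406.2, 0.0, 316.4], [0.0, 406.2, 202.7], [0.0, 0.0, 1.0]] [[-0.834, -0.374, 0.406, 184.645], [-0.552, 0.547, -0.629, 640.141], [0.013, -0.748, -0.663, 718.898], [0.0, 0.0, 0.0, 1.0]]
{'clock': 0.1, 'joints': array([ 1.26837393e+00,  3.00465797e-01,  1.52152800e+00, -1.86414024e-05,
        1.32070050e+00, -6.66014187e-02]), 'qd': array([-0.00104733, -0.00030692, -0.00317614, -0.00037993, -0.00207436,
       -0.00073041]), 'effort': array([ 1.25610241e-03, -5.32648838e+01, -3.53285909e+01,  7.09965988e-02,
        2.34872400e-02, -7.58294777e-05]), 'eef_pos': array([128.43909698, 534.54477044, 204.91169408]), 'eef_rot': array([-3.14049225e+00, -5.53005550e-05,  2.90577627e+00]), 'wrist_force': array([-0.04702032,  0.12162713, -0.8706622 ]), 'moment': array([-0.02855955,  0.01640518, -0.01053347]), 'finger_force': 0.0, 'finger_gap': 93.67204547248187}
```

View pics/top0.png

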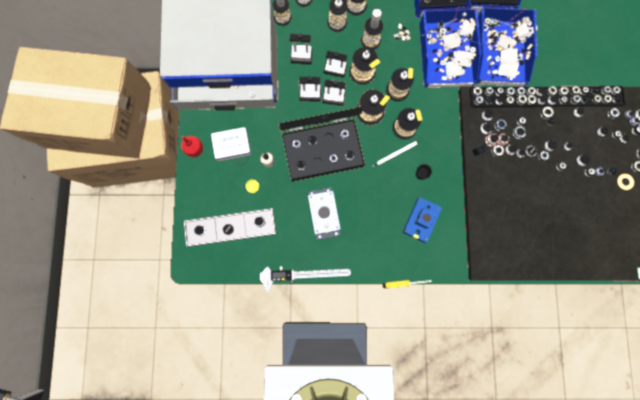

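View pics/scene0.png

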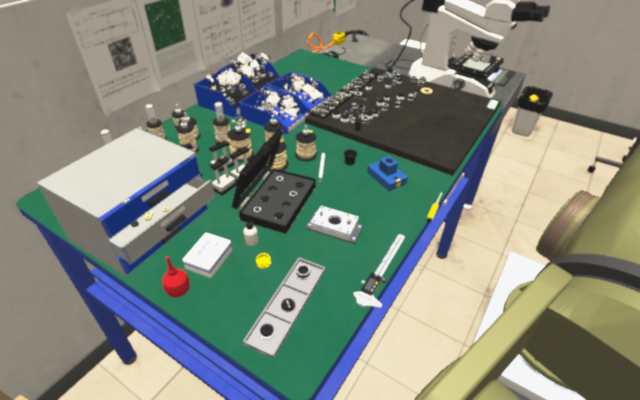

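Top view: the tray lies at about (230,227) with dark parts at (199,230), (229,229) and (259,221). The lower half is at (324,212), the blue upper half at (423,218) and a yellow look-alike at (252,186). Candidates for the tube are the three tray parts, the yellow ring and the loupe at (423,172). In the scene view the tray parts are at (303,270), (288,304) and (267,330). I'll check these in close crops.

Run:
```python
import cv2,numpy as np
a=np.load("pics/scene0.npz")["p"][250:350,235:335,::-1];b=np.load("pics/top0.npz")["p"]
t=b[200:250,180:280,::-1];c=b[180:250,300:350,::-1];e=b[190:250,395:450,::-1]
def f(x,w,h):return cv2.resize(x,(w,h),interpolation=cv2.INTER_CUBIC)
im=np.zeros((600,800,3),np.uint8)
im[:400,:400]=f(a,400,400);im[:200,400:800]=f(t,400,200);im[200:480,400:600]=f(c,200,280);im[200:416,600:798]=f(e,198,216)
cv2.imwrite("pics/crop1.png",im)
```

```text
(no output)
```

View pics/crop1.png

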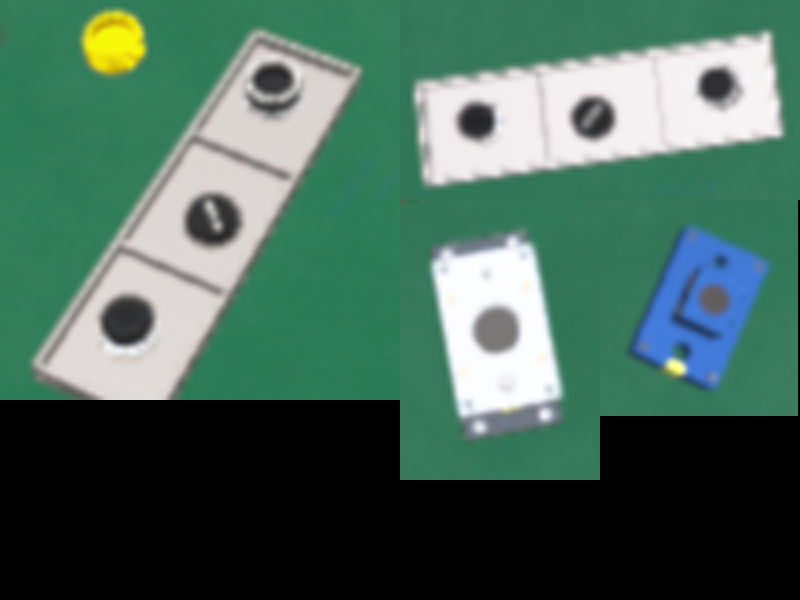

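The crops show that the tube with the bright rim is in the right-hand compartment: scene (303,270), top (259,221). The disc with a mark is in the middle and the closed cap, white below, is on the left. On both halves the yellow patch is at the near end. Next I'll measure positions.

```bash
cat > h.py <<'E'
import cv2,numpy as np
from cell import *
def cloud(n,d):
    i=camera_info(n);K=i["intrinsics"];T=i["world_from_camera"]
    v,u=np.mgrid[:400,:640];r=np.stack([(u-K[0][2])/K[0][0],(v-K[1][2])/K[1][1],np.ones(u.shape)],-1)
    return (r*d[...,None])@T[:3,:3].T+T[:3,3]
def ray(n,px,z):
    i=camera_info(n);K=i["intrinsics"];T=i["world_from_camera"]
    px=np.asarray(px,float).reshape(-1,2)
    r=np.c_[(px[:,0]-K[0][2])/K[0][0],(px[:,1]-K[1][2])/K[1][1],np.ones(len(px))]@T[:3,:3].T
    return (T[:3,3]+r*((z-T[2,3])/r[:,2:]))[:,:2]
def rect(n,m,z):
    c=max(cv2.findContours(m.astype(np.uint8),cv2.RETR_EXTERNAL,cv2.CHAIN_APPROX_NONE)[0],key=cv2.contourArea)
    w=ray(n,c.reshape(-1,2),z).astype(np.float32)
    (cx,cy),(a,b),t=cv2.minAreaRect(w)
    if a<b:a,b,t=b,a,t+90
    return np.round([cx,cy,a,b,(t+90)%180-90],1)
def win(m,u0,u1,v0,v1):
    o=np.zeros_like(m);o[v0:v1,u0:u1]=m[v0:v1,u0:u1];return o
def cen(m):
    n,l,s,c=cv2.connectedComponentsWithStats(m.astype(np.uint8));k=1+s[1:,4].argmax();return c[k],s[k,4]
E
python3 - <<'E'
from h import *
for n,W in(("top",dict(tube=(248,272,208,236),base=(300,350,180,245),pock=(314,334,202,222),cov=(395,450,190,250))),("scene",dict(tube=(290,318,258,282),base=(295,375,195,250),pock=(322,348,210,230),cov=(355,415,150,195)))):
    f=np.load(f"pics/{n}0.npz");p=f["p"].astype(int);P=cloud(n,f["d"]);g=p.sum(2)/3
    R,G,B=p[...,0],p[...,1],p[...,2];Z=P[...,2]
    c,a=cen(win(g<90,*W["tube"]));print(n,"tube",c,a,ray(n,c,24),"z",P[int(c[1]),int(c[0])])
    m=win((R>150)&(abs(R-G)<40),*W["base"]);m=cv2.morphologyEx(m.astype(np.uint8),cv2.MORPH_CLOSE,np.ones((5,5)))
    print("base",rect(n,m,30),"med z",np.median(Z[m>0]))
    c,a=cen(win((g<170)&(abs(R-G)<40),*W["pock"]));print("pock",c,a,ray(n,c,30))
    bl=win((B>G+40)&(B>R+60)|(Z>50),*W["cov"])
    print("cov plate",rect(n,bl,26));t=win(Z>52,*W["cov"]);print("block",rect(n,t,62),t.sum(),np.median(Z[t]))
    q=P[t][:,:2];print("mean",q.mean(0))
    y=win((R>170)&(G>150)&(B<110),*W["cov"]);y2=win((R>170)&(G>130)&(B<110),*W["base"])
    for k,z in((y,13),(y2,15)):
        if k.any():c,a=cen(k);print("yel",c,a,ray(n,c,z))
E
```

```text
top tube [258.76190476 220.78571429] 42 [[513.71072009 179.92911133]] z [517.28341926 183.75577895  11.28606353]
base [533.9  12.3 119.8  67.3  10.5] med z 30.031914696562353
pock [323.69791667 212.08333333] 96 [[535.81856559  12.56133789]]
cov plate [ 517.8 -242.9  101.9   67.4  -25. ]
block [ 517.5 -241.1   41.    35.5  -25.5] 240 62.20638318992269
mean [ 512.23080175 -231.13170797]
yel [415. 237.] 1 [[ 473.38274507 -224.45397781]]
scene tube [302.79591837 269.30612245] 49 [[513.66862677 180.00764805]] z [521.11390279 172.6059325   12.3970591 ]
base [529.2  15.4 119.4  77.9  12.1] med z 30.614952203536745
pock [334.51162791 219.73255814] 86 [[534.98623396  14.14894169]]
cov plate [ 516.3 -251.6  109.7   93.9  -23.4]
block [ 516.2 -236.8   50.1   44.   -28.4] 172 62.48967695759529
mean [ 488.88655824 -166.39841358]
yel [397.75 180.25] 4 [[ 480.51957363 -237.45680357]]
```

Tube is at about (513.7, 180.0), where the two views agree. The pocket is at (535.4, 13.3) with yaw about 10.5°, and the cover at (517.6, -241.5) with yaw about -25°. Heights and sizes fit the description. The fingers must be partly closed to fit the compartment.

```bash
python3 -m handwheel '.72 -.66 0 .4 .3;.72 -.66 0 .4 .51;.72 -.66 0 .4 .51;.72 -.66 0 .4 .51;.72 -.66 0 .4 .51;.72 -.66 0 .4 .51;.72 -.66 0 .4 .51;.72 -.66 0 .4 .51;.72 -.66 0 .4 .51;.72 -.66 0 .4 .51;.72 -.66 0 .4 .51;.72 -.66 0 .4 .51' 25; python3 -m handwheel '.5 -.5 -.6 0 .51;.5 -.45 -.6 0 .51;0 0 -.6 0 .51;0 0 -.5 0 .51;0 0 0 0 .51;0 0 0 0 .51;0 0 0 0 .51'
```

```text
clock: 1.1
eef_pos: [475.1, 216.3, 205.3]
eef_rot: [-3.142, -0.0, -2.957]
wrist_force: [0.4, 1.6, 0.4]
finger_gap: 46.2
finger_force: 0.0
clock: 1.68
eef_pos: [514.5, 180.3, 114.8]
eef_rot: [3.141, 0.001, -2.958]
wrist_force: [-0.1, 0.8, -0.4]
finger_gap: 46.1
finger_force: 0.0
```

```bash
python3 -m handwheel '0 0 -.8 0 .51;0 0 -.7 0 .51;0 0 -.5 0 .51;0 0 -.3 0 .51;0 0 -.21 0 .51;0 0 0 0 .51;0 0 0 0 .51;0 0 0 0 .51'
python3 - <<'E'
from h import *
p,d=camera("scene");q,_=camera("top")
f=lambda x:cv2.resize(x[:,:,::-1],(400,400),interpolation=cv2.INTER_CUBIC)
cv2.imwrite("pics/g1.png",np.hstack([f(p[210:310,250:350]),f(q[180:260,220:300])]))
E
```

```text
clock: 2.35
eef_pos: [514.9, 180.3, 14.5]
eef_rot: [3.141, 0.002, -2.958]
wrist_force: [-0.1, 0.2, 0.1]
finger_gap: 46.1
finger_force: 0.0
```

View pics/g1.png

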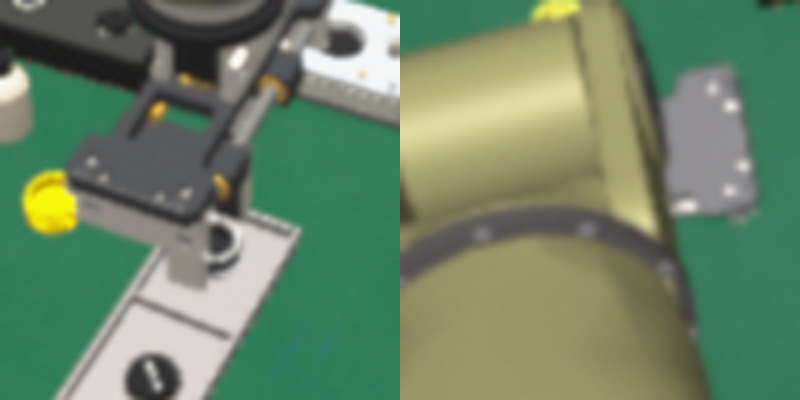

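The fingers straddle the tube (left crop, about (220,240)). I'll close on it.

```bash
python3 -m handwheel '0 0 0 0 .65;0 0 0 0 .8;0 0 0 0 .8;0 0 0 0 .8;0 0 0 0 .8;0 0 0 0 .8' 25; python3 -m handwheel '0 0 .3 0 .8;0 0 .8 0 .8;0 0 .8 0 .8;0 0 0 0 .8;0 0 0 0 .8'
```

```text
clock: 2.95
eef_pos: [514.2, 180.0, 13.3]
eef_rot: [3.142, 0.0, -2.959]
wrist_force: [-0.9, -0.8, 4.8]
finger_gap: 28.7
finger_force: 25.0
clock: 3.37
eef_pos: [514.9, 180.2, 91.1]
eef_rot: [3.141, 0.003, -2.959]
wrist_force: [0.3, 0.1, -0.7]
finger_gap: 28.5
finger_force: 25.0
```

```bash
python3 -m handwheel '.1 -.5 0 0 .8;.1 -.95 0 0 .8;.1 -.95 0 0 .8;.1 -.95 0 0 .8;.1 -.6 0 0 .8;.01 -.22 0 0 .8;0 0 0 0 .8;0 0 0 0 .8;0 0 0 0 .8'
python3 - <<'E'
from h import *
p,d=camera("scene");np.savez("pics/s2.npz",p=p,d=d);q,_=camera("top")
f=lambda x:cv2.resize(x[:,:,::-1],(400,400),interpolation=cv2.INTER_CUBIC)
cv2.imwrite("pics/g2.png",np.hstack([f(p[160:260,285:385]),f(q[160:260,270:370])]))
print(read_state()["eef_pos"])
E
```

```text
clock: 4.12
eef_pos: [534.2, 14.4, 88.7]
eef_rot: [3.141, -0.001, -2.957]
wrist_force: [0.2, 0.5, 0.4]
finger_gap: 29.3
finger_force: 25.0
[534.3133523   14.48122949  88.90609848]
```

View pics/g2.png

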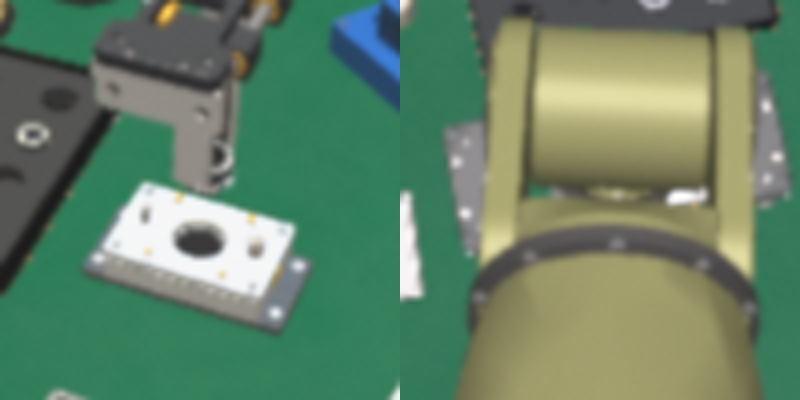

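The tube is held, partly hidden behind the near finger: its rim is at about scene (340,199). I'll compare its visible right edge with where a centred tube would appear.

Run:
```python
from h import *
i=camera_info("scene");K=np.array(i["intrinsics"]);Ti=np.linalg.inv(i["world_from_camera"])
def proj(P):
    q=np.c_[P,np.ones(len(P))]@Ti.T;q=q[:,:3]@K.T;return q[:,:2]/q[:,2:]
e=np.array([534.3,14.45]);a=np.linspace(0,2*np.pi,200);bz=88.9-11
for r,z in((16,bz+21),(15,bz)):
    u=proj(np.c_[e+r*np.c_[np.cos(a),np.sin(a)],np.full(200,z)]);print(z,u.min(0),u.max(0))
p=np.load("pics/s2.npz")["p"]
im=cv2.resize(p[188:213,322:350,::-1],(672,600),interpolation=cv2.INTER_NEAREST);cv2.imwrite("pics/g3.png",im)
```

```text
98.9 [329.09771295 194.1706352 ] [342.83221824 203.17721426]
77.9 [329.21808528 201.13312446] [341.90716312 209.61091819]
```

View pics/g3.png

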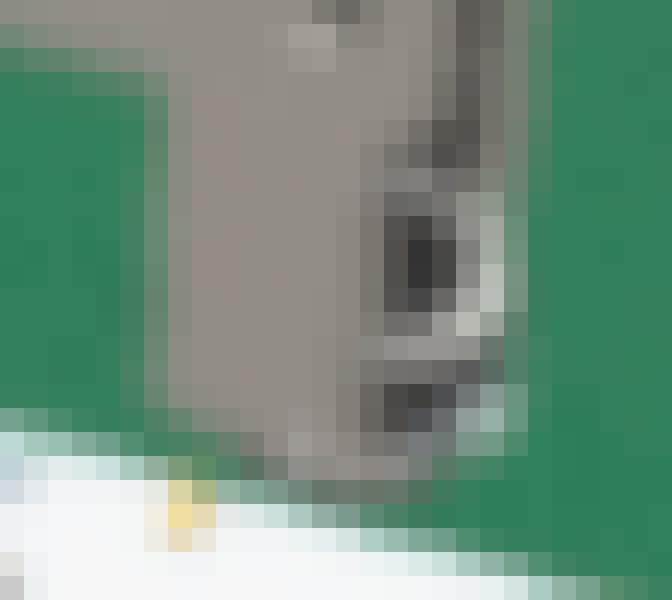

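The rim's right edge is at 343.0 px (expected 342.8) and its row matches, so the tube is centred in the grip. I'll lower it into the pocket.

```bash
python3 -m handwheel '.03 -.03 -.5 0 .8;0 0 -.5 0 .8;0 0 -.15 0 .8;0 0 0 0 .8;0 0 0 0 .8;0 0 0 0 .8;0 0 0 0 .8'; python3 -m handwheel '0 0 -.05 0 .8;0 0 -.05 0 .8;0 0 -.05 0 .8;0 0 0 0 .8;0 0 0 0 .8;0 0 0 0 .8'
```

```text
clock: 4.8
eef_pos: [536.2, 12.1, 44.1]
eef_rot: [-3.141, 0.002, -2.958]
wrist_force: [0.1, -0.9, 0.0]
finger_gap: 28.9
finger_force: 25.0
clock: 5.3
eef_pos: [535.7, 12.0, 37.0]
eef_rot: [3.142, -0.0, -2.959]
wrist_force: [-0.4, 0.4, -1.1]
finger_gap: 28.8
finger_force: 25.0
```

```bash
python3 -m handwheel '0 0 -.05 0 .8;0 0 -.05 0 .8;0 0 0 0 .8;0 0 0 0 .8;0 0 0 0 .8'; python3 -m handwheel '0 0 -.02 0 .8;0 0 0 0 .8;0 0 0 0 .8;0 0 0 0 .8'
```

```text
clock: 5.72
eef_pos: [535.7, 12.0, 33.0]
eef_rot: [3.142, -0.0, -2.959]
wrist_force: [-0.7, -0.4, -0.4]
finger_gap: 28.5
finger_force: 25.0
clock: 6.05
eef_pos: [535.8, 12.0, 32.3]
eef_rot: [-3.142, 0.0, -2.959]
wrist_force: [0.7, -0.3, 0.9]
finger_gap: 29.0
finger_force: 25.0
```

```bash
python3 -m handwheel '0 0 0 0 .62;0 0 0 0 .5;0 0 0 0 .5;0 0 .02 0 .5;0 0 .1 0 .5;0 0 .5 0 .45;0 0 1 0 .4;0 0 1 0 .4;0 -.5 .5 0 .3;0 -1 0 -.6 .2;0 -1 0 -.6 .2;0 -1 0 -.6 .2'; python3 -m handwheel '-.1 -1 0 -.9 .2;-.1 -.8 0 -.9 .2;-.1 -.4 0 -.9 .2;-.1 0 0 -.9 .2;-.03 0 0 -.85 .2;0 0 0 -.9 .2;0 0 0 0 .2;0 0 0 0 .2'
python3 - <<'E'
from h import *
p,d=camera("scene");np.savez("pics/s3.npz",p=p,d=d);q,e=camera("top");np.savez("pics/t3.npz",p=q,d=e)
f=lambda x:cv2.resize(x[:,:,::-1],(400,400),interpolation=cv2.INTER_CUBIC)
cv2.imwrite("pics/g4.png",np.hstack([f(p[180:260,295:375]),f(q[170:250,284:364])]))
print(read_state())
E
```

```text
clock: 7.05
eef_pos: [535.6, -129.4, 158.0]
eef_rot: [-3.141, 0.001, -3.117]
wrist_force: [1.0, -0.5, -0.8]
finger_gap: 74.5
finger_force: 0.0
clock: 7.72
eef_pos: [518.5, -216.0, 157.3]
eef_rot: [-3.142, 0.0, 2.703]
wrist_force: [-0.9, 0.3, 0.4]
finger_gap: 75.0
finger_force: 0.0
{'clock': 7.8167, 'joints': array([-4.59810266e-01,  3.68563060e-01,  1.54538253e+00,  2.28982295e-06,
        1.22751438e+00, -1.59232090e+00]), 'qd': array([ 0.00078594,  0.00343396,  0.00240817,  0.00228473, -0.00144227,
        0.00654876]), 'effort': array([-9.92984301e-02, -5.57718194e+01, -3.39266253e+01, -1.86817901e-02,
        7.97449448e-02,  2.65039341e-02]), 'eef_pos': array([ 518.54004185, -215.94486847,  157.19940538]), 'eef_rot': array([-3.14159195e+00,  1.32694543e-04,  2.70330619e+00]), 'wrist_force': array([ 0.62308236,  0.29226429, -0.20941727]), 'moment': array([ 0.0123958 , -0.00086976,  0.00680069]), 'finger_force': 0.0, 'finger_gap': 75.53532210539636}
```

View pics/g4.png

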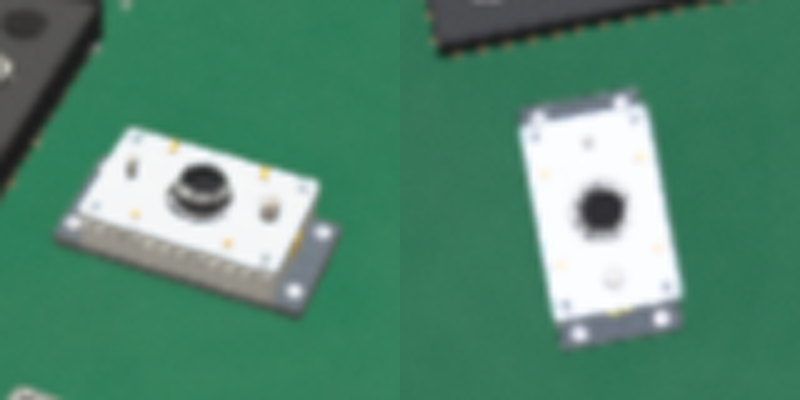

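The tube stands upright in the pocket: left crop (200,185), right crop (600,210). I'll refine the base pose from the white face and the cover from the first frame.

Run:
```python
from h import *
def quad(n,m,z):
    c=max(cv2.findContours(m.astype(np.uint8),cv2.RETR_EXTERNAL,cv2.CHAIN_APPROX_NONE)[0],key=cv2.contourArea)
    w=ray(n,c.reshape(-1,2),z);return cv2.moments(w.astype(np.float32)),rect(n,m,z)
for n,F,W,th in(("top","t3",(300,350,180,245),(215,225,235)),("scene","s3",(295,375,195,250),(205,215,225))):
    p=np.load(f"pics/{F}.npz")["p"].astype(int);P=p.min(2)
    for t in th:
        m=cv2.morphologyEx(win(P>t,*W).astype(np.uint8),cv2.MORPH_CLOSE,np.ones((5,5)))
        M,r=quad(n,m,30);print(n,t,r,"moment c",round(M["m10"]/M["m00"],1),round(M["m01"]/M["m00"],1))
    g=p.sum(2)/3
    c,a=cen(win(g<100,*(314,334,202,222) if n=="top" else (322,348,205,230)));print("tube",c,a,ray(n,c,43))
# cover, first frames
for n,W in(("top",(395,450,190,250)),("scene",(362,412,150,195))):
    f=np.load(f"pics/{n}0.npz");p=f["p"].astype(int);Z=cloud(n,f["d"])[...,2]
    R,G,B=p[...,0],p[...,1],p[...,2]
    cov=win((B>G+30)&(B>R+50),*W)
    for zl,zh,z in((57,67,62),(21,31,26)):
        m=win((Z>zl)&(Z<zh),*W)
        if z==26:m|=win((Z>57)&(Z<67),*W)&False
        n_,l,s,c=cv2.connectedComponentsWithStats(m.astype(np.uint8));k=1+s[1:,4].argmax()
        print(n,"cover z",z,rect(n,l==k,z),s[k,4])
    br=win((R>G+5)&(R>B-20)&(abs(R-G)<60)&(R>70),*W);br&=(Z>50)
    if br.any():c,a=cen(br);print("brown",c,a,ray(n,c,62))
```

```text
top 215 [532.9  12.2 116.6  63.5  10.5] moment c 536.2 12.8
top 225 [534.   12.6 113.6  62.8  10.3] moment c 536.4 13.0
top 235 [536.3  13.   99.3  61.7  10.4] moment c 536.3 12.9
tube [323.79166667 211.58333333] 48 [[535.28308178  12.48279809]]
scene 205 [534.5  14.1 107.4  71.5  13.7] moment c 536.0 12.8
scene 215 [535.   16.  102.5  72.1  11.4] moment c 536.3 13.1
scene 225 [536.3  12.5  99.7  63.3  10.1] moment c 536.2 12.9
tube [339.27777778 206.94444444] 90 [[542.56018209 -19.68384107]]
top cover z 62 [ 517.3 -241.6   40.5   34.4  -24.8] 222
top cover z 26 [ 517.3 -241.7  101.3   64.6  -25.1] 661
scene cover z 62 [ 516.8 -239.7   44.6   39.6  -24.5] 126
scene cover z 26 [ 517.  -240.5  106.9   70.5  -25. ] 352
```

Base centre (536.3, 12.9), yaw 10.4°, consistent in both views. Cover (517.3, -241.5), yaw -25°. Now I'll grip the cover.

```bash
python3 -m handwheel '-.03 -.64 0 0 .3;0 0 -.5 0 .3;0 0 -.8 0 .3;0 0 -.8 0 .3;0 0 -.6 0 .3;0 0 -.3 0 .3;0 0 -.15 0 .3;0 0 0 0 .3;0 0 0 0 .3;0 0 0 0 .3'; python3 -m handwheel '0 0 0 0 .5;0 0 0 0 .75;0 0 0 0 .75;0 0 0 0 .75;0 0 0 0 .75;0 0 0 0 .75;0 0 0 0 .75' 40
```

```text
clock: 8.65
eef_pos: [518.1, -242.0, 32.6]
eef_rot: [-3.141, 0.002, 2.701]
wrist_force: [0.6, 0.5, 0.8]
finger_gap: 65.9
finger_force: 0.0
clock: 9.23
eef_pos: [517.3, -241.7, 31.2]
eef_rot: [-3.142, 0.0, 2.701]
wrist_force: [-0.3, -0.3, 3.2]
finger_gap: 33.8
finger_force: 40.0
```

```bash
python3 -m handwheel '0 0 .3 0 .75;0 0 .7 0 .75;0 0 .8 0 .75;0 .3 0 .4 .75;.05 .8 0 .9 .75;.05 .95 0 .9 .75;.05 .95 0 .9 .75;.05 .95 0 .9 .75;.1 .9 0 .9 .75;.1 .7 0 .9 .75;.075 .5 0 .8 .75;0 .3 0 .53 .75'; python3 -m handwheel '0 0 0 0 .75;0 0 0 0 .75;0 0 0 0 .75;0 0 0 0 .75'
python3 - <<'E'
from h import *
p,d=camera("scene");np.savez("pics/s4.npz",p=p,d=d)
f=lambda x:cv2.resize(x[:,:,::-1],(600,600),interpolation=cv2.INTER_CUBIC)
cv2.imwrite("pics/g5.png",f(p[150:270,280:400]));s=read_state();print(s["eef_pos"],s["eef_rot"])
E
```

```text
clock: 10.23
eef_pos: [536.4, 14.7, 103.5]
eef_rot: [3.141, 0.0, -2.954]
wrist_force: [0.2, 0.1, -1.2]
finger_gap: 33.9
finger_force: 40.0
clock: 10.57
eef_pos: [536.2, 11.3, 103.1]
eef_rot: [-3.142, -0.0, -2.963]
wrist_force: [-0.5, -0.4, -1.6]
finger_gap: 33.7
finger_force: 40.0
[536.222025    11.30055055 103.05685711] [-3.14153907e+00 -1.05391160e-04 -2.96256839e+00]
```

View pics/g5.png

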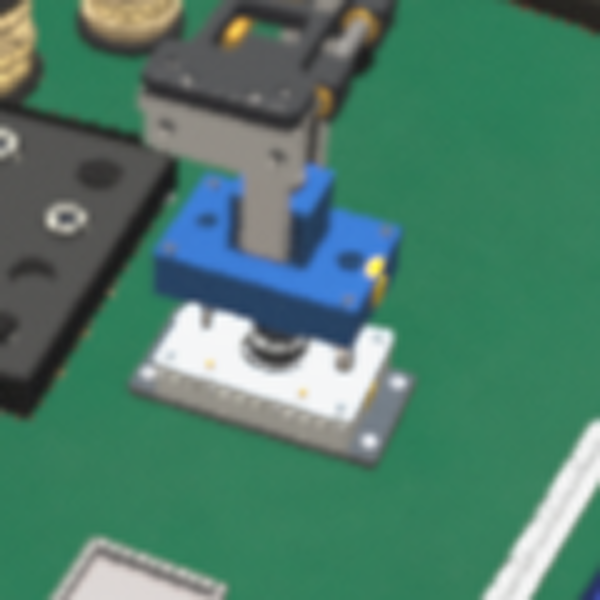

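The cover is held above the base with the yellow patch at (375,265), on the same side as the base's patch. I'll check the held cover's centre and lower it near the dowels.

```bash
python3 - <<'E'
from h import *
f=np.load("pics/s4.npz");p=f["p"].astype(int);Z=cloud("scene",f["d"])[...,2];R,G,B=[p[...,k] for k in range(3)]
W=(305,365,180,225)
m=win((abs(Z-98)<5)&((B>R+40)|(R>G+30)),*W);m=cv2.morphologyEx(m.astype(np.uint8),cv2.MORPH_CLOSE,np.ones((3,3)))
print(rect("scene",m,98),np.median(Z[m>0]))
E
python3 -m handwheel '0 .04 -.3 0 .75;0 0 -.15 0 .75;0 0 0 0 .75;0 0 0 0 .75;0 0 0 0 .75;0 0 0 0 .75'
```

```text
[536.7  14.5 101.3  72.1  10.5] 98.67850054920217
clock: 11.12
eef_pos: [536.5, 13.8, 85.5]
eef_rot: [-3.141, 0.001, -2.961]
wrist_force: [-0.7, -0.4, -1.7]
finger_gap: 33.5
finger_force: 40.0
```

```bash
python3 -m handwheel '-.01 -.02 -.1 0 .75;0 0 0 0 .75;0 0 0 0 .75;0 0 0 0 .75'; python3 -m handwheel '0 0 -.1 0 .75;0 0 -.1 0 .75;0 0 0 0 .75;0 0 0 0 .75;0 0 0 0 .75'
```

```text
clock: 11.45
eef_pos: [535.9, 13.2, 81.1]
eef_rot: [3.142, -0.0, -2.96]
wrist_force: [0.0, -0.1, -1.7]
finger_gap: 33.7
finger_force: 40.0
clock: 11.87
eef_pos: [535.6, 13.1, 72.7]
eef_rot: [3.142, -0.001, -2.96]
wrist_force: [-2.0, -1.2, -3.3]
finger_gap: 33.4
finger_force: 40.0
```

```bash
python3 -m handwheel '0 0 -.1 0 .75;0 0 -.1 0 .75;0 0 0 0 .75;0 0 0 0 .75;0 0 0 0 .75'
```

```text
clock: 12.28
eef_pos: [535.7, 13.0, 65.0]
eef_rot: [-3.141, -0.001, -2.96]
wrist_force: [-4.4, -2.8, -0.3]
finger_gap: 33.6
finger_force: 40.0
```

Threaded; the underside is now at pin height, with a slight side force that I'll relieve before pressing in small steps.

```bash
python3 -m handwheel '-.015 -.01 -.03 0 .75;0 0 -.03 0 .75;0 0 0 0 .75;0 0 0 0 .75;0 0 0 0 .75'; python3 -m handwheel '0 0 -.03 0 .75;0 0 -.02 0 .75;0 0 0 0 .75;0 0 0 0 .75;0 0 0 0 .75'
```

```text
clock: 12.7
eef_pos: [535.6, 12.9, 63.1]
eef_rot: [-3.142, 0.001, -2.96]
wrist_force: [-3.7, -2.1, 5.5]
finger_gap: 33.5
finger_force: 40.0
clock: 13.12
eef_pos: [535.7, 12.9, 61.4]
eef_rot: [-3.142, 0.001, -2.96]
wrist_force: [-4.0, -0.8, 8.5]
finger_gap: 34.0
finger_force: 40.0
```

```bash
python3 -m handwheel '-.01 0 -.025 0 .75;0 0 0 0 .75;0 0 0 0 .75;0 0 0 0 .75'; python3 -m handwheel '0 0 -.025 0 .75;0 0 0 0 .75;0 0 0 0 .75;0 0 0 0 .75;0 0 0 0 .75'
```

```text
clock: 13.45
eef_pos: [535.7, 12.9, 61.2]
eef_rot: [-3.141, 0.002, -2.96]
wrist_force: [-5.8, 0.4, 15.9]
finger_gap: 33.8
finger_force: 40.0
clock: 13.87
eef_pos: [535.7, 12.9, 61.1]
eef_rot: [-3.141, 0.003, -2.96]
wrist_force: [-12.4, -0.7, 28.2]
finger_gap: 34.1
finger_force: 40.0
```

The force rises sharply with no more travel (z 61.1, as expected for closed). One visual check before handing in.

Run:
```python
from h import *
p,d=camera("scene")
cv2.imwrite("pics/g6.png",cv2.resize(p[170:260,290:380,::-1],(600,600),interpolation=cv2.INTER_CUBIC));s=read_state();print(s["wrist_force"],s["eef_pos"])
Z=cloud("scene",d)[...,2];R,G,B=[p[...,k].astype(int) for k in range(3)]
m=win((abs(Z-56)<6)&(B>R+40),290,380,170,260);print("plate top z",np.median(Z[m]),m.sum())
```

```text
[-13.16979752  -0.3568574   28.78321139] [535.69829813  12.90872512  61.11974069]
plate top z 56.75395966831445 575
```

View pics/g6.png

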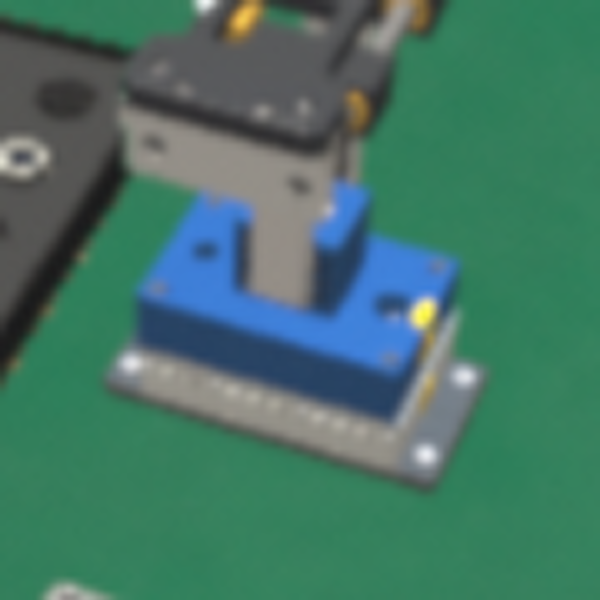

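The picture shows the halves closed with no gap along the long side, and the plate top at about 56 mm as expected. The yellow patches line up near (425,315) and (430,385).

```bash
python3 -c "
from cell import *
print(sign_off())"
```

```text
the job is handed in; nothing more can be done
None
```

I set the tube cell upright in the pocket, fitted the blue upper half over both dowels and pressed it fully closed, then handed the job in with the gripper still pressing at about 28 N; no verdict was returned.

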